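# Weigh the round sharps pot on the spring scale

## Task

Hang the round sharps pot by its handle on the hook of the spring scale so that it can be weighed: lower it on gently, so that the hook never reaches its bottom stop, and leave it hanging freely and upright, settled and still. Leave the square pot where it stands.

Things in the scene. Friction and masses are not known exactly. Their poses are not given: they have to be found in the camera images.
- pot_grip (a point): Centre of the grip block (24 x 24 mm, 44 tall) on the handle of the ROUND sharps pot, 180 mm above its underside. Yellow tub, white lid 84 mm across, lid top 95 mm below this point. Grey rigid stirrup: uprights 72 mm apart; level crossbar 12 mm wide, 8 thick, underside 30 mm below this point, so the window under it is 65 mm high, 66 wide. y along the crossbar, x through the window, z up. 0.23-0.46 kg.
- square_grip (a point): The same point on the SQUARE sharps pot, which stays where it is: yellow box 66 x 66 mm, white square lid 76 x 76 mm, same heights and the same kind of handle and grip block, uprights 66 mm apart. Axes as for the round pot.
- hook_seat (a point): Middle of the flat top of the hook, where the crossbar should lie; dips with the hook, 250 mm above the table unloaded. Level steel arm 14 mm wide, 8 thick; x points from here to the scale's column, z up. Flat is 50 mm long between an upturned tip at the -x end (rises 12 mm, arm ends at x = -34 mm) and a stop at +x (rises 10 mm). Carriage begins at x = 120 mm; column top 296 mm above the table.
- hook (a joint): How far the hook has dipped, in m: 0 unloaded, growing downward, bottom stop at 0.08. It starts to give at about 0.3 N and then sinks 10 mm per newton; lightly damped, so after a release it bobs for about 2 s. The round pot's weight holds it at about 20 to 45 mm.
Mind the look-alikes: they are no part of the job. What is shaped like the part that bears pot_grip but turquoise is not meant.

How it is judged:
By the outcome, as a careful person would: the job done as asked, in the order asked, and still so for the second after the job is handed in, with the robot touching nothing.
It also fails if it takes over 48 s, if anything falls off the work surface, if the arm or the gripper's body presses on something with over 40 N, if the wrist force passes 120 N, or if a joint passes its speed limit or range.

## Robot

A 6-joint arm with a two-finger parallel gripper is mounted at the origin on the work surface. World frame = base frame: x ahead of the robot, y to its left, z up, the work surface at z = 0. Lengths are in m, angles in rad, forces in N, time in s.
With the tool pointing down it reaches from about 0.275 to 0.825 m from the base axis. Payload 4.9 kg.
Tool frame: the origin (TCP) lies midway between the tips of the shut fingers; the grasp point (between the pads) lies 19 mm behind it (bot.grip_depth is the distance from the TCP to the grasp point, in m); y points along the fingers, x is the direction in which the jaws open and shut, and the axes are right-handed (so a half turn about y gives the same grasp; the last joint's range is limited). The gripper opens to 85 mm and grips with 20 to 120 N. Pads are 22 mm wide; open, the fingers measure 114 mm over their backs; the gripper's body (76 mm by 85 mm) begins 54 mm behind the grasp point. The pads swing forward as they close: fully open they stand 13 mm farther back than shut.
Start: joints at [-1.375, 0.326, -0.193, 1.052, 0, 1.437], TCP at [0.178, -0.52, 0.206] pointing down, gripper open.
Joint ranges: [-2.65, 2.65], [-0.97, 1.79], [-1.3, 1.35], [-1.93, 2.1], [-1.47, 1.37], [-3.14, 3.14]. Speed limits (rad/s): [2.57, 2.57, 3.14, 3.14, 3.14, 3.14].

## Interface

Orientations are given as a unit quaternion [w, x, y, z].
In Python, from cell import bot gives the robot as it stands. Calls block until the motion is done:
- bot.move_pose(position, orientation): joint-space move of the TCP to a pose.
- bot.move_linear(position, speed=0.15, rotation=None, until_force=None): straight line of the TCP; rotation=None keeps the orientation; speed is the mean speed in m/s. With until_force (N) it stops when the force on the tool has changed by that much, and returns True; else False.
- bot.goto_joints(angles): joint-space move.
- bot.set_gripper(opening, grasp_force=None): opening from 0.0 (shut) to 1.0 (fully open); grasp_force is the grip in N (None keeps the last); returns when the fingers have stopped.
- bot.wait(seconds).
- bot.solve_ik(position, orientation): joint angles nearest the present ones, or None.
- bot.camera(name): name is "side" or "top" or "wrist"; returns the picture (420x560x3 uint8, red, green, blue); there is no depth.
- bot.calibration(name): a dict with "mtx" (3x3 intrinsics, pixels), "extrinsics" (4x4, takes a point from world to camera coordinates); the wrist camera has in their place "hand_eye" (4x4, takes a point from camera to tool coordinates, whose origin is the TCP and whose axes are the tool frame's). Camera axes: x right, y down, z forward; pixel columns grow to the right and rows downward; lengths in m; the calibration is good to about 2 mm. A picture is of the moment at which its call begins: read the wrist's pose just before it. calibration takes no time and is no camera call.
A pose or a line that the arm cannot do raises bot.PlanningError and nothing moves.
- bot.close_job(): hands the job in, once; it reports no verdict.
Trained networks look in the newest picture that a camera, given by its name, has taken for a name from the list of things; names that differ only in an ending like _2 or _b are one class to them, and where a whole thing is asked for, a point or a joint stands for the part that bears it (a point fixed in the world has none). Each returns a list of dicts, best first, with "confidence" (0 to 1); they miss things now and then, are a little off and sometimes report something else, mostly with a low value. They report only what shows in the picture. A call takes as long as a camera call. They do not tell look-alikes from the thing itself.
- bot.search_frame(camera, thing): "bbox" ([left, top, width, height] in pixels, round what is visible of it).
Readings, each from a call of its own:
- bot.read_clock(): time.
- bot.read_joint_positions(): joint angles.
- bot.read_joint_vel(): joint speeds.
- bot.read_joint_efforts(): joint torques, N m.
- bot.read_position(): TCP position.
- bot.read_tool_rot(): TCP orientation.
- bot.read_ft_force(): force on the tool from outside, world axes, zero at the start.
- bot.read_moment(): the same for the moment, N m.
- bot.read_gripper_width(): opening from 0.0 (shut) to 1.0 (fully open).
Only numpy, scipy, OpenCV 4.12 (cv2) and the standard library are available. Lean on these libraries where they do the work, as an engineer would, in place of code of your own. Each camera call takes 0.05 s, during which the arm holds its last target. There are 200 camera calls.

## Working session

There is one attempt and no reset: what is moved stays moved. The work goes in short steps, each a Python script; the robot and the scene stay as the last script left them, time stands still between calls to the robot, and variables do not carry over. Pictures are saved under pics/ and viewed, about 8 in all and at most 12, crops included, and the job is handed in when it is done.

```bash
mkdir -p pics; ls
python3 - <<'E'
from cell import bot
import cv2
import numpy as np
np.set_printoptions(precision=4,suppress=True)
for c in ["side","top"]:
    im=bot.camera(c); cv2.imwrite(f"pics/{c}0.png",im[:,:,::-1])
    for t in ["pot_grip","square_grip","hook_seat","hook"]:
        print(c,t,[(d["bbox"],round(d["confidence"],2)) for d in bot.search_frame(c,t)])
    k=bot.calibration(c); print(k["mtx"],k["extrinsics"])
print(bot.calibration("wrist"),bot.read_clock())
E
```

```text
pics
side pot_grip [([305.2, 144.3, 26.7, 73.0], 0.91), ([258.8, 131.9, 25.6, 53.1], 0.86), ([261.0, 150.0, 30.7, 76.8], 0.72)]
side square_grip [([181.0, 150.0, 35.9, 74.0], 0.64), ([273.9, 204.1, 44.8, 91.0], 0.22)]
side hook_seat [([272.0, 204.8, 46.3, 88.6], 0.93)]
side hook [([271.6, 206.6, 46.8, 88.2], 0.72)]
[[449.852    0.     283.8018]
 [  0.     449.852  202.7624]
 [  0.       0.       1.    ]] [[ 0.9609 -0.2762  0.0206 -0.56  ]
 [-0.1281 -0.509  -0.8512  0.2112]
 [ 0.2456  0.8152 -0.5245  0.9505]
 [ 0.      0.      0.      1.    ]]
top pot_grip [([190.8, 177.6, 37.7, 36.1], 0.86), ([140.3, 168.1, 34.2, 35.1], 0.69), ([184.6, 128.4, 37.0, 39.2], 0.64), ([352.9, 223.1, 85.4, 28.3], 0.64)]
top square_grip [([166.5, 259.4, 38.4, 36.2], 0.81)]
top hook_seat [([356.9, 218.5, 84.6, 32.2], 0.76)]
top hook [([352.0, 220.1, 83.8, 30.0], 0.75)]
[[513.3167   0.     287.4301]
 [  0.     513.3167 208.298 ]
 [  0.       0.       1.    ]] [[-0.013  -0.9999 -0.007  -0.0072]
 [-0.995   0.0136 -0.0987  0.5806]
 [ 0.0988  0.0056 -0.9951  1.28  ]
 [ 0.      0.      0.      1.    ]]
{'mtx': array([[356.958 ,   0.    , 279.5898],
       [  0.    , 356.958 , 209.7972],
       [  0.    ,   0.    ,   1.    ]]), 'hand_eye': array([[ 1.    , -0.0007,  0.0002, -0.0007],
       [-0.0004, -0.3179,  0.9481, -0.167 ],
       [-0.0006, -0.9481, -0.3179,  0.0812],
       [ 0.    ,  0.    ,  0.    ,  1.    ]])} 0.5
```

Run:
```python
import cv2
a=cv2.imread("pics/top0.png")[100:325,120:460]; cv2.imwrite("pics/topc.png",cv2.resize(a,(800,529),interpolation=3))
a=cv2.imread("pics/side0.png")[100:325,150:450]; cv2.imwrite("pics/sidec.png",cv2.resize(a,(800,600),interpolation=3))
```

```text
(no output)
```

View pics/topc.png

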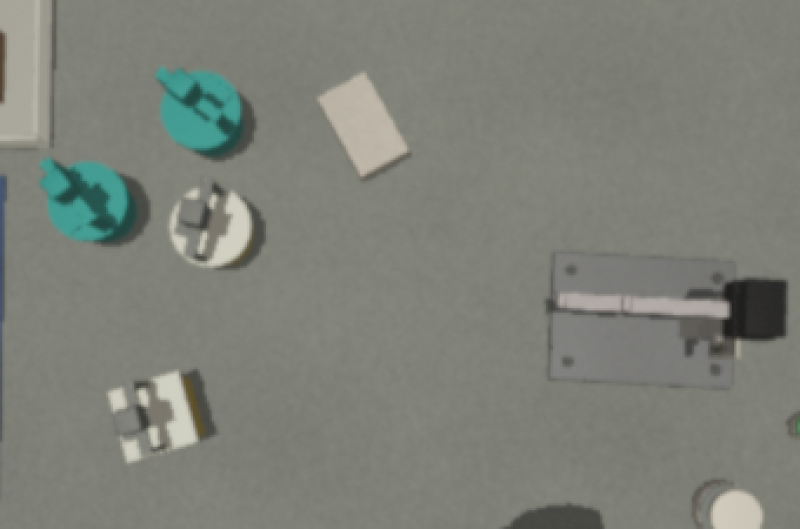

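View pics/sidec.png

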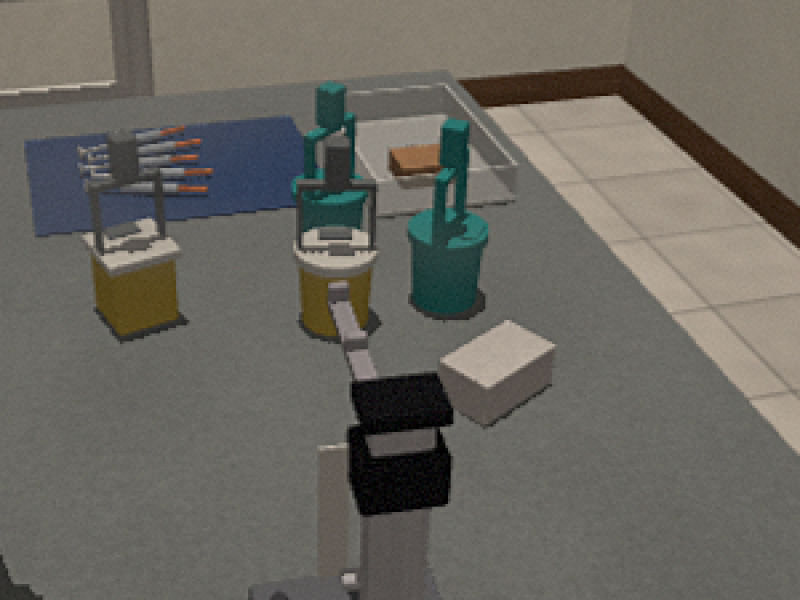

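Top view: the round pot (white lid, px ≈ (210,196)) has its grip block at ≈ (203,191), with turquoise twins above and to the left of it. The square pot is at ≈ (184,277). The hook arm runs from its tip at ≈ (356,228) to the column on the right, with its stop at ≈ (387,229). The side view agrees: the round pot is centre-left behind the hook tip.

```bash
cat > h.py <<'E'
from cell import bot
import cv2, numpy as np
from scipy.spatial.transform import Rotation as R
np.set_printoptions(precision=4,suppress=True)
def quat(yaw):  # tool y down, tool x (jaws) at yaw
    x=np.array([np.cos(yaw),np.sin(yaw),0]); y=np.array([0,0,-1.]); z=np.cross(x,y)
    return R.from_matrix(np.c_[x,y,z]).as_quat(scalar_first=True)
def campose(c, pose=None):
    k=bot.calibration(c)
    if c!="wrist": T=np.linalg.inv(k["extrinsics"])
    else:
        W=np.eye(4); W[:3,3]=pose[0]; W[:3,:3]=R.from_quat(pose[1],scalar_first=True).as_matrix(); T=W@k["hand_eye"]
    return k["mtx"],T
def ray(c,px,z,pose=None):
    K,T=campose(c,pose); d=T[:3,:3]@np.linalg.solve(K,[px[0],px[1],1]); o=T[:3,3]
    return o+d*(z-o[2])/d[2]
def proj(c,p,pose=None):
    K,T=campose(c,pose); q=np.linalg.inv(T)@np.r_[p,1]; q=K@q[:3]; return q[:2]/q[2]
E
python3 - <<'E'
from h import *
im=cv2.imread("pics/top0.png"); hsv=cv2.cvtColor(im,cv2.COLOR_BGR2HSV)
m=((hsv[:,:,2]>165)&(hsv[:,:,1]<50)).astype(np.uint8); m[:,:185]*=1
sub=np.zeros_like(m); sub[172:220,186:234]=m[172:220,186:234]
pts=cv2.findNonZero(sub); (c,r)=cv2.minEnclosingCircle(cv2.convexHull(pts)); print("lid",c,r)
L=ray("top",c,0.085); print("lid centre",L)
f=lambda p:(120+p[0]/2.353,100+p[1]/2.353)
g=lambda p:(150+p[0]/2.667,100+p[1]/2.667)
print("block top",ray("top",f((195,214)),0.202), "side", ray("side",g((338,140)),0.202))
A,B=ray("top",f((213,186)),0.15),ray("top",f((188,256)),0.15); print("bar ends?",A,B,np.linalg.norm(A-B))
print("side bar ends",[ray("side",g(p),0.15) for p in ((298,183),(376,185))])
print("hook tip",ray("top",f((555,301)),0.262),"stop",ray("top",f((627,303)),0.26),"car",ray("top",f((728,307)),0.25))
print("side tip",ray("side",g((338,283)),0.262),"stop",ray("side",g((354,335)),0.26))
E
```

```text
lid (208.84693908691406, 195.7857208251953) 17.206768035888672
lid centre [0.6083 0.1767 0.085 ]
block top [0.6045 0.1713 0.202 ] side [0.6096 0.1729 0.202 ]
bar ends? [0.6393 0.1625 0.15  ] [0.57  0.187 0.15 ] 0.0734478058137847
side bar ends [array([0.5755, 0.1939, 0.15  ]), array([0.6484, 0.1717, 0.15  ])]
hook tip [ 0.5143 -0.1582  0.262 ] stop [ 0.5118 -0.2222  0.26  ] car [ 0.5075 -0.3141  0.25  ]
side tip [ 0.5166 -0.165   0.262 ] stop [ 0.511 -0.224  0.26 ]
```

Run:
```python
from h import *
P=np.array([0.607,0.174,0.29]); H=np.array([0.5128,-0.194,0.30])
for off in (0,180,90,-90):
    for p,y in((P,-18.5),(H,-2.5)):
        print(off,bot.solve_ik(p,quat(np.radians(y+off))))
y=-18.5
q=[bot.solve_ik(P,quat(np.radians(y+o))) for o in(0,180)]
o=0 if q[1] is None or (q[0] is not None and abs(q[0][5])<abs(q[1][5])) else 180
print("use",o)
bot.move_pose([0.45,0.0,0.36],quat(np.radians(y+o)))
bot.move_pose(P,quat(np.radians(y+o)))
pose=(bot.read_position(),bot.read_tool_rot()); np.save("pose1.npy",np.r_[pose[0],pose[1]])
im=bot.camera("wrist"); cv2.imwrite("pics/w1.png",im[:,:,::-1])
for t in("pot_grip",): print([(d["bbox"],round(d["confidence"],2)) for d in bot.search_frame("wrist",t)])
print(pose,bot.read_ft_force(),bot.read_clock(), proj("wrist",[.607,.174,.202],pose))
```

```text
0 [0.1623 0.4508 0.2056 1.3256 0.     2.056 ]
0 [-0.4963  0.2803 -0.0178  1.2727  0.      1.1181]
180 [ 0.1623  0.4508  0.2056  1.3256  0.     -1.0856]
180 [-0.4963  0.2803 -0.0178  1.2727  0.     -2.0235]
90 [0.1623 0.4508 0.2056 1.3256 0.     0.4852]
90 [-0.4963  0.2803 -0.0178  1.2727  0.     -0.4527]
-90 [ 0.1623  0.4508  0.2056  1.3256  0.     -2.6564]
-90 [-0.4963  0.2803 -0.0178  1.2727  0.      2.6889]
use 180
[([234.2, 135.3, 91.1, 87.9], 0.94), ([257.3, 230.9, 71.1, 136.9], 0.9)]
(array([0.6068, 0.173 , 0.2905]), array([ 0.1139, -0.114 , -0.6977,  0.6981])) [ 0.1168 -0.0329 -0.2481] 3.9833 [278.7609 206.0175]
```

View pics/w1.png

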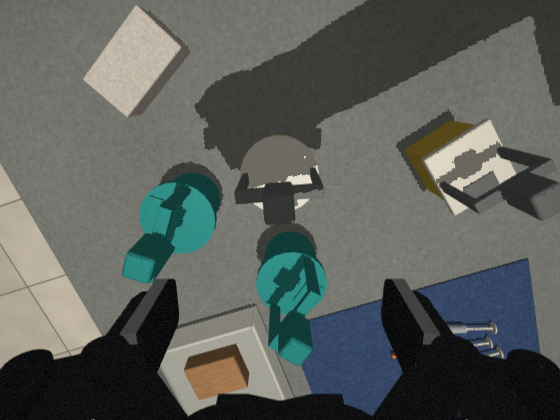

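The wrist view shows the round pot's grip block at ≈ (279,207), with its crossbar nearly level between (238,184) and (322,182). The turquoise pots are at lower centre and to the left, and the tips clear them.

Run:
```python
from h import *
a=np.load("pose1.npy"); pose=(a[:3],a[3:])
r=lambda p,z:ray("wrist",p,z,pose)
print("block top mid",r((279.5,206),.202))
A,B=r((239,184),.15),r((321.5,182),.15); print("bar",A,B,(A+B)/2,np.linalg.norm(A-B),np.degrees(np.arctan2(*(A-B)[1::-1])))
print("turq",r((290,345),.202),r((140,265),.202))
for d in(-12,12):
  for e in (-12,12):
    for z in(.158,.202): 
      u=np.radians(-18.5); x=np.array([.607,.174])+d*1e-3*np.array([np.cos(u),np.sin(u)])+e*1e-3*np.array([-np.sin(u),np.cos(u)]); print(d,e,z,proj("wrist",[*x,z],pose))
im=cv2.imread("pics/w1.png")[130:240,205:355]; cv2.imwrite("pics/w1c.png",cv2.resize(im,(750,550),interpolation=2))
```

```text
block top mid [0.6065 0.1742 0.202 ]
bar [0.6394 0.1592 0.15  ] [0.5695 0.1808 0.15  ] [0.6045 0.17   0.15  ] 0.07316321147829596 -17.13532763146271
turq [0.6381 0.2968 0.202 ] [0.7276 0.1856 0.202 ]
-12 -12 0.158 [292.8696 176.9355]
-12 -12 0.202 [294.903  190.6094]
-12 12 0.158 [292.5845 203.59  ]
-12 12 0.202 [294.5173 220.9628]
12 -12 0.158 [264.922  176.9665]
12 -12 0.202 [262.5527 190.6436]
12 12 0.158 [265.3155 203.6175]
12 12 0.202 [263.0727 220.9923]
```

View pics/w1c.png

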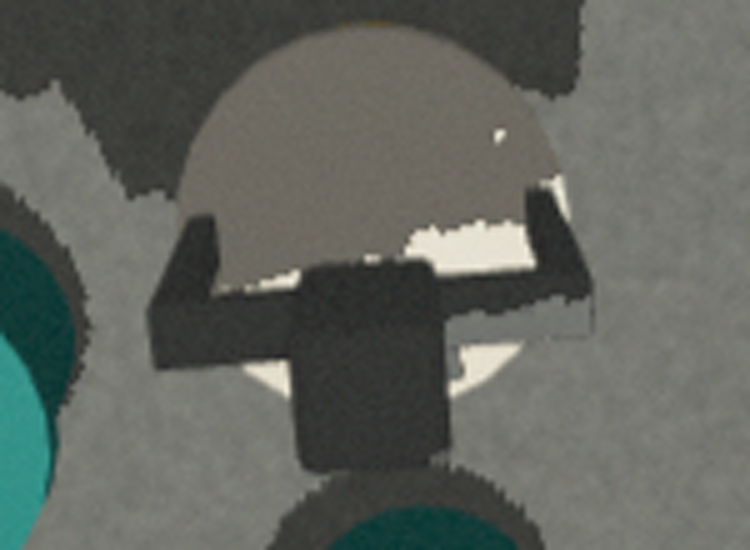

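The block is centred where I expected, but the bar is turned about 4° from my first estimate, so I take its yaw as −14.3°. Next: grasp, lift, and go to the pre-hook pose.

Run:
```python
from h import *
q=quat(np.radians(180-14.3))
bot.set_gripper(0.7)
bot.move_pose([0.6065,0.1747,0.225],q)
print(bot.move_linear([0.6065,0.1747,0.165],0.08,until_force=6),bot.read_position())
f0=bot.read_ft_force()
bot.set_gripper(0.0,60); print("w",bot.read_gripper_width(),f0,bot.read_ft_force())
bot.move_linear([0.6065,0.1747,0.30],0.1)
print(bot.read_ft_force(),bot.read_gripper_width())
bot.move_linear([0.515,-0.065,0.30],0.12,rotation=quat(np.radians(180-2.5)))
bot.wait(0.3)
pose=(bot.read_position(),bot.read_tool_rot()); np.save("pose2.npy",np.r_[pose[0],pose[1]])
im=bot.camera("wrist"); cv2.imwrite("pics/w2.png",im[:,:,::-1])
print([(d["bbox"],round(d["confidence"],2)) for d in bot.search_frame("wrist","hook_seat")])
im=bot.camera("side"); cv2.imwrite("pics/s2.png",im[:,:,::-1])
print(pose,bot.read_ft_force(),bot.read_clock(),[proj("wrist",p,pose) for p in ([.5128,-.194,.25],[.5143,-.16,.262])])
```

```text
False [0.6069 0.1748 0.1656]
w 0.26254924893070397 [ 0.6553 -0.0212  0.3593] [ 0.3313 -0.1858  2.8727]
[-1.1744  0.1778 -2.9824] 0.25828309265527005
[([254.4, 0.0, 29.3, 70.0], 0.74)]
(array([ 0.515 , -0.0648,  0.3   ]), array([-0.0153,  0.0153,  0.707 , -0.7069])) [-0.9428 -1.0852 -2.6875] 10.2917 [array([271.8132,  -4.0504]), array([271.7681,  63.12  ])]
```

View pics/w2.png

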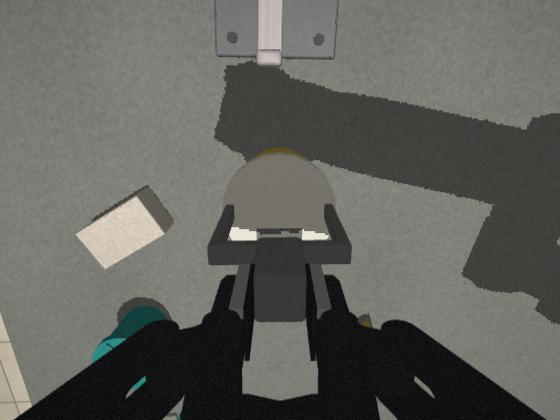

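View pics/s2.png

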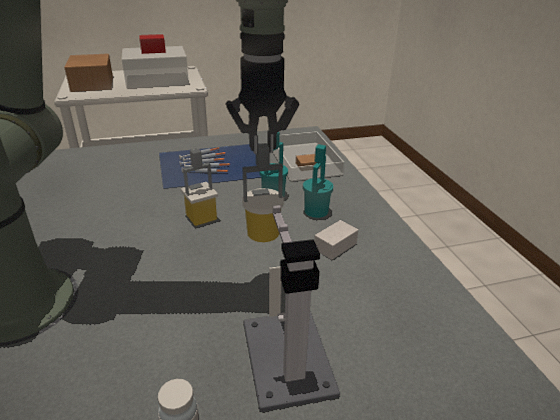

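The pot is held upright on its bar, facing the hook. In the wrist view the hook tip's end face is at (269.5, 50–66), with the arm running straight up the image at column ≈ 269. The side view confirms the pot in front of the tip.

Run:
```python
from h import *
a=np.load("pose2.npy"); pose=(a[:3],a[3:])
for p,z in (((269.5,52),.262),((269.5,66),.242),((269,3),.25)): print(p,z,ray("wrist",p,z,pose))
for p,z in (((209,265),.285),((350,263),.285)): print(ray("wrist",p,z,pose))
im=cv2.imread("pics/w2.png")[0:80,210:340]; cv2.imwrite("pics/w2c.png",cv2.resize(im,(780,480),interpolation=2))
```

```text
(269.5, 52) 0.262 [ 0.5152 -0.1655  0.262 ]
(269.5, 66) 0.242 [ 0.5161 -0.1598  0.242 ]
(269, 3) 0.25 [ 0.5145 -0.1907  0.25  ]
[ 0.5549 -0.054   0.285 ]
[ 0.475  -0.0518  0.285 ]
```

View pics/w2c.png

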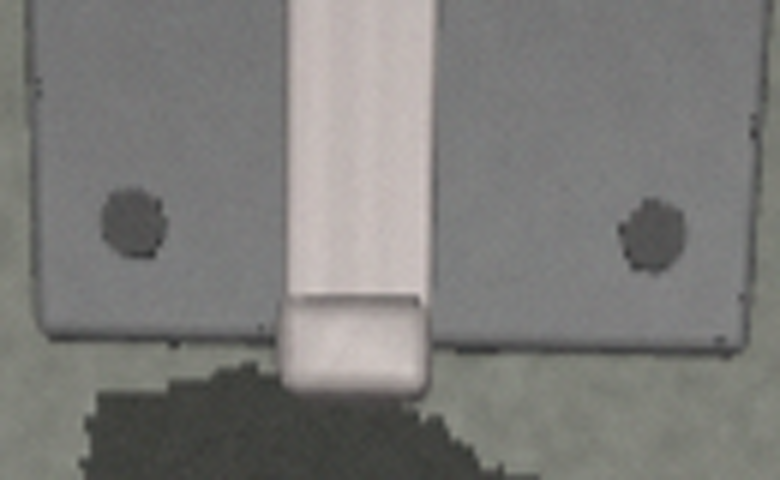

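```bash
cat >> h.py <<'E'
def fz(n=10):
    v=[]
    for _ in range(n): v.append(bot.read_ft_force()); bot.wait(0.02)
    return np.mean(v,0),np.std(v,0)[2]
E
python3 - <<'E'
from h import *
q=quat(np.radians(175.8)); X,Y=0.5148,-0.193
bot.move_linear([X,Y,0.30],0.1,rotation=q); bot.wait(0.4)
print("hang",fz(20))
bot.move_linear([X,Y,0.270],0.05); print("z.27",fz())
for z in np.arange(0.264,0.244,-0.005):
    bot.move_linear([X,Y,z],0.03); print(round(z,4),*fz())
im=bot.camera("side"); cv2.imwrite("pics/s3.png",cv2.resize(im[80:290,180:460,::-1],(800,600)))
print(bot.read_position(),bot.read_clock())
E
```

```text
hang (array([ 0.0398,  0.0129, -2.7239]), np.float64(0.44112321019653))
z.27 (array([ 0.172 ,  0.1246, -2.7823]), np.float64(0.5399943032923419))
0.264 [-0.296   0.0057 -2.2754] 0.5462925775717026
0.259 [ 0.2418  0.1204 -1.6507] 0.5020829597259281
0.254 [ 0.122  -0.0598 -1.1721] 0.6652275114121018
0.249 [ 0.0799 -0.3831 -0.6957] 0.5023511589168783
0.244 [ 0.2649 -0.13   -0.2505] 0.5775161712856032
[ 0.5149 -0.193   0.2441] 15.875
```

View pics/s3.png

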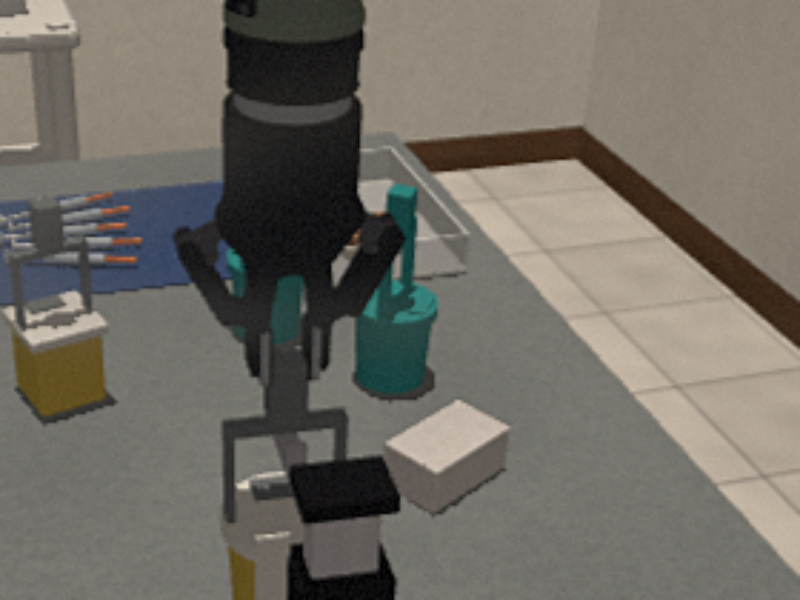

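The crossbar is on the hook arm in front of the carriage, and the load transfers at 0.1 N/mm as specified. I'll lower the last 2 mm, release and retreat.

Run:
```python
from h import *
X,Y=0.5148,-0.193
bot.move_linear([X,Y,0.2418],0.03); print(*fz(20))
bot.set_gripper(0.75); print(bot.read_gripper_width()); bot.wait(0.3)
bot.move_linear([X,Y,0.37],0.08); bot.wait(2.0)
pose=(bot.read_position(),bot.read_tool_rot())
im=bot.camera("wrist"); a=im[:,:,::-1]
bot.move_linear([X,Y+0.15,0.45],0.15)
bot.wait(0.5); b=bot.camera("side")[80:420,180:460,::-1]
c=bot.camera("side"); bot.wait(0.5); d=bot.camera("side")
print("motion",[np.abs(d.astype(int)-c)[y0:y1,230:330].mean() for y0,y1 in((180,290),(320,400))])
a=cv2.resize(a,(440,330)); out=np.zeros((486,840,3),np.uint8); out[:330,:440]=a; out[:486,440:]=cv2.resize(b,(400,486))
cv2.imwrite("pics/f.png",cv2.resize(out,(800,463)))
print(fz(),bot.read_clock())
```

```text
[ 0.0783 -0.1235  0.038 ] 0.37383175255201034
0.7488180575231668
motion [np.float64(2.7034242424242425), np.float64(2.39375)]
(array([ 0.0411,  0.3618, -0.2312]), np.float64(0.36623525804558144)) 23.6333
```

View pics/f.png

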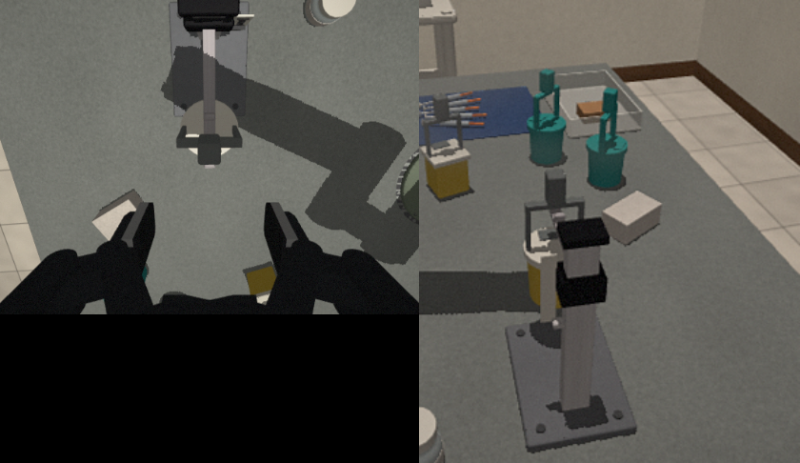

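The pot hangs upright on the hook. The wrist view shows the bar square across the arm at ≈ (209,142), between tip and stop. The two side pictures, 0.5 s apart, differ only at noise level, so it is still. The gripper is well clear.

```bash
python3 -c "
from cell import bot
bot.wait(0.5); bot.close_job()"
```

```text
the job is handed in; nothing more can be done
```

The round sharps pot is hanging by its crossbar on the hook of the spring scale, and the job is handed in at about 24 s of the 48 s allowed. I gripped it by its block and brought it in over the hook tip. I then lowered it in small steps until the wrist read 0.04 N, down from about 2.7 N of pot weight, and only then released it.

- **Hook travel:** I did not read the hook joint directly. From the height of the grip, the hook dipped about 24 mm, well short of the 80 mm bottom stop.
- **Hanging freely:** The pictures after release show the pot upright, with its crossbar square across the arm between the tip and the stop.
- **Settled:** Two side pictures 0.5 s apart differed only by image noise (2.7 around the pot against 2.4 for the background).
- **Clear of the arm:** The gripper was well away when I handed in, with wrist force within its noise.
- **Square pot and look-alikes:** They were not touched and stand where they were in the last side picture.

My first estimate of the bar's angle was about 4° off, and I corrected it from the close-up before grasping. No check failed.

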